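Push the row of paint pots home on its rail and shut the keeper

ROBOT

A 7-joint arm with a two-finger parallel gripper is mounted at the origin on the work surface. World frame = base frame: x ahead of the robot, y to its left, z up, the work surface at z = 0. Lengths are in m, angles in rad, forces in N, time in s.
With the tool pointing down it reaches from about 0.4 to 0.85 m from the base axis. Payload 10.4 kg.
Tool frame: the origin (TCP) lies at the very end of the fingers, on their centre line; the grasp point (between the pads) lies 19 mm behind it; z points along the fingers, y is the direction in which the jaws open and shut (so a half turn about z gives the same grasp; the last joint's range is limited). The gripper opens to 87 mm and grips with 3 to 60 N. Pads are 19 mm wide; open, the fingers measure 117 mm over their backs; the gripper's body (75 mm by 190 mm) begins 51 mm behind the grasp point.
Start: joints at [-1.154, 0.332, -0.065, 1.46, 0.022, 1.35, -0.088], TCP at [0.266, 0.566, 0.223] pointing down, gripper open.
Joint ranges: [-2.6, 2.6], [-0.5, 2.12], [-1.47, 1.34], [0.16, 2.42], [-1.27, 4.41], [0.06, 2.06], [-2.6, 2.6]. Speed limits (rad/s): [2.22, 2.22, 2.79, 2.79, 3.14, 3.14, 3.14].

INTERFACE

Orientations are given as a unit quaternion [x, y, z, w].
In Python, from bench import r, eyes, job gives the robot as it stands. The module is installed in compiled form; this text tells all that it offers.
- The arm moves only by the tool play_rows, never from a script. Its argument "motion" is a list of rows, each a list of 7 numbers: the shift along the tool's x, y, z as a fraction of full scale, then the turn, a rotation vector about the tool's x, y, z as a fraction of full scale, then the opening in per cent of the stroke, from 0 (shut) to 100 (fully open). A call has 1 to 5 rows; each row is the pose to reach, as a shift and turn from the pose commanded when the call began, along the tool's axes at that moment; what a row does not reach only later rows make up. Full scale, the value 1, is 0.2 m for a shift and 90 degrees for a turn. A row lasts 1/8 s, in which the tool goes at most 62.5 mm and 10.7 degrees, less where a joint would pass 70% of its speed; a pose out of reach is approached as far as the arm can. A call with a number of a shift or a turn outside -1 to 1 is refused whole. A call with a gripper value outside its range is refused whole. The fingers move at their own pace and stop on an object; "squeeze" is the grip in N (left out, the last holds). Time passes only in rows, so rows that repeat a pose let the fingers close. It gives the time, the measured TCP pose, the force and the opening at its end, in the units of the state.
- r.read_state(): the state, without advancing time (a new reading comes with each control period).
- eyes.camera(name): name is "scene" or "side" or "wrist"; returns a dict with "image" (480x640x3 uint8, red, green, blue), "mtx" (3x3 intrinsics, pixels), "R" (3x3) and "t" (3): a world point X has camera coordinates R X + t. Camera axes: x right, y down, z forward; pixel columns grow to the right and rows downward; lengths in m; the calibration is good to about 2 mm. A picture is of the moment at which its call begins. There is no depth.
- job.close_job(): hands the job in, once; it reports no verdict.
Trained networks look in a picture, given as the dict that the camera call returned (one of the last four; its "shot" number tells which), for a name from the list of things; names that differ only in an ending like _2 or _b are one class to them, and where a whole thing is asked for, a point or a joint stands for the part that bears it (a point fixed in the world has none). Each returns a list of dicts, best first, with "p" (0 to 1); they miss things now and then, are a little off and sometimes report something else, mostly with a low value. They report only what shows in the picture. A call takes as long as a camera call. They do not tell look-alikes from the thing itself.
- eyes.regions_of(picture, label): "region" (480x640 bool, what is visible of it) and "xy" ([column, row] in pixels, amid what is visible of it).
- eyes.landmark_of(picture, label): "xy" ([column, row] in pixels: a listed point, or the origin of a listed thing).
The state is a dict: "time": time; "joint_positions": joint angles; "joint_vel": joint speeds; "joint_torque": joint torques, N m; "ee_pos": TCP position; "eef_rot": TCP orientation; "ft_force": force on the tool from outside, world axes, zero at the start; "torque": the same for the moment, N m; "width": finger opening in m.
Only numpy, scipy, OpenCV 4.12 (cv2) and the standard library are available. Lean on these libraries where they do the work, as an engineer would, in place of code of your own. Each camera call takes 0.05 s, during which the arm holds its last target. There are 200 camera calls.

TASK

Five square paint pots stand touching in a row on the aluminium rail. Without picking anything up, push on the last pot only (the navy one, farthest from the orange end stop) so that the whole row slides as one, staying closed up and upright, until the first pot is right against the stop; then push the blue keeper bar round until it is fully shut across the rail behind the row. Leave everything else on the table where it is.

Things in the scene. Friction and masses are not known exactly. Their poses are not given: they have to be found in the camera images.
- rail: Aluminium paint-pot rail fixed to the table: a shallow channel 400 mm long, its long axis along its own y. Origin: centre of its underside, on the table. The channel floor is 4 mm above the table; two side lips, tops 12 mm above the table, stand at x = -25 and +25 mm and leave 47 mm between them. The +y end is closed by the orange end stop (46 mm high, inner face at y = +190 mm); the -y end is open. The row is pushed towards +y.
- rail_stop (a point): Point on the channel's centre line at the inner face of the orange end stop, on the channel floor (4 mm above the table). Axes as the rail's.
- pot1: Yellow square paint pot, 44 x 44 x 48 mm with a round white screw lid (37 mm across, 11 mm high; 59 mm in all), standing in the rail; about 120 g. Origin: centre of its underside. First of the row, nearest the orange stop. Neighbours touch (44 mm from centre to centre).
- pot2: Pink square paint pot, 44 x 44 x 48 mm with a round white screw lid (37 mm across, 11 mm high; 59 mm in all), standing in the rail; about 120 g. Origin: centre of its underside. Number 2 of the row, counted from the stop.
- pot3: Lavender square paint pot, 44 x 44 x 48 mm with a round white screw lid (37 mm across, 11 mm high; 59 mm in all), standing in the rail; about 120 g. Origin: centre of its underside. Number 3 of the row, counted from the stop.
- pot4: Teal square paint pot, 44 x 44 x 48 mm with a round white screw lid (37 mm across, 11 mm high; 59 mm in all), standing in the rail; about 120 g. Origin: centre of its underside. Number 4 of the row, counted from the stop.
- pot5: Navy blue square paint pot, 44 x 44 x 48 mm with a round white screw lid (37 mm across, 11 mm high; 59 mm in all), standing in the rail; about 120 g. Origin: centre of its underside. Last of the row, farthest from the stop: the only pot to be touched; its free face towards the rail's open end is the one to push on.
- keeper (a joint): Angle of the blue keeper bar about its upright steel pivot: 0 = shut, square across the channel behind the row; pi/2 = open, lying along the outside of the rail and pointing to the rail's -y; grows anticlockwise seen from above, up to 2.35. It starts open, turns with light friction (about 0.5 N at its free end), stays where it is left and stops solidly at 0. It clears the last pot by 8 mm when the row is home, and cannot shut if the row is not home.
- keeper_hinge (a point): Point on the keeper's pivot axis, 28 mm above the table, beside the rail at its x = +42, y = -42 mm. Axes as the rail's. The steel pivot pin is 14 mm thick, its top 46 mm above the table.
- keeper_tip (a point): Free end of the blue keeper bar, 72 mm from the pivot axis, 28 mm above the table. The bar is 8 mm thick and spans 18 to 38 mm above the table, so it passes above the lips. Its own +x points from this end to the pivot; its own -y face is the outer one, pushed to shut it.
- water_cup: White ceramic water cup, 72 mm across, 85 mm high; bystander. Origin: centre of underside.
- brush: Flat paint brush lying on the table, about 195 mm long, black handle, brass ferrule; bystander. Origin under its middle, bristles to its +x.
- paint_bottle: Red paint bottle, 56 mm across, 150 mm high; bystander. Origin: centre of underside.
- medium_jar: Amber glass jar with white lid, 64 mm across, 70 mm high; bystander. Origin: centre of underside.
- canvas: Small stretched canvas painted lavender, 200 x 150 x 18 mm, lying flat; bystander. Origin: centre of underside.
- palette_knife: Palette knife, 200 mm long, wooden handle and steel blade, lying on the table; bystander. Origin under it.
- gesso_can: White can, 72 mm across, 90 mm high; bystander. Origin: centre of underside.
Mind the look-alikes: they are no part of the job. Leave any red look-alike of the pot4 alone.

How it is judged:
By the outcome, as a careful person would: the job done as asked, in the order asked, and still so for the second after the job is handed in, with the robot touching nothing.
It also fails if it takes over 54 s, if anything falls off the work surface, if the arm or the gripper's body presses on something with over 40 N, if the wrist force passes 120 N, or if a joint passes its speed limit or range.

## Working session

There is one attempt and no reset: what is moved stays moved. The work goes in short steps, Python scripts to look and compute and a tool call to move; the robot and the scene stay as the last step left them, time stands still between calls to the robot, and variables do not carry over. Pictures are saved under pics/ and viewed, about 8 in all and at most 12, crops included, and the job is handed in when it is done.

Besides the shell and the picture viewer there is one more tool, called after "Request:" as name(argument=value, ...) on one line, values as JSON. play_rows: Moves the arm, as the interface text tells. Shift numbers are shares of 0.2 m and turn numbers shares of 90 degrees, none past 1 either way. Its arguments: {"type":"object","properties":{"motion":{"type":"array","items":{"type":"array","items":{"type":"number"}}},"squeeze":{"type":"number"}},"required":["motion"]}

```bash
mkdir -p pics; cat > h.py <<'E'
import numpy as np, cv2
from bench import r, eyes, job
from scipy.spatial.transform import Rotation as Ro
def snap(n,f=None):
    p=eyes.camera(n)
    if f: cv2.imwrite('pics/'+f,p['image'][:,:,::-1])
    return p
def ray(p,uv,z):
    d=p['R'].T@np.linalg.inv(p['mtx'])@np.array([uv[0],uv[1],1.]); c=-p['R'].T@p['t']
    return c+d*(z-c[2])/d[2]
def proj(p,X):
    q=p['mtx']@(p['R']@np.array(X,float)+p['t']); return q[:2]/q[2]
E
python3 - <<'E'
from h import *
print(r.read_state())
zs=dict(rail=0,rail_stop=.004,pot1=.004,pot2=.004,pot3=.004,pot4=.004,pot5=.004,keeper_hinge=.028,keeper_tip=.028,water_cup=0,paint_bottle=0,medium_jar=0,gesso_can=0,brush=0,palette_knife=0,canvas=0)
for c in ['scene','side']:
    p=snap(c,c+'0.png'); print(c,-p['R'].T@p['t'])
    for k,z in zs.items():
        print(k,[(np.round(d['xy']).tolist(),round(d['p'],2),np.round(ray(p,d['xy'],z)[:2],4).tolist()) for d in eyes.landmark_of(p,k)[:3]])
E
```

```text
{'time': 0.0, 'joint_positions': array([-1.15361339,  0.33286435, -0.064719  ,  1.46094247,  0.02160459,
        1.34986397, -0.08852421]), 'joint_vel': array([-0.00042781, -0.0001925 , -0.00195811,  0.00058347, -0.00049959,
        0.00019078,  0.00022593]), 'joint_torque': array([ 5.31078422e-04, -6.23239017e+01,  2.48148409e-02, -3.89900172e+01,
       -6.13874244e-02,  3.97952960e-02,  1.76028548e-04]), 'ee_pos': array([0.26592477, 0.56518911, 0.22175812]), 'eef_rot': array([ 2.18115959e-01,  9.75922615e-01, -6.80543783e-04, -1.20689104e-04]), 'ft_force': array([-0.32433576,  0.3989242 ,  0.49244114]), 'torque': array([-0.00087517,  0.03478221,  0.04656348]), 'width': 0.08716400204554269}
scene [1.34335833 0.50029141 0.74065043]
rail [([348.0, 288.0], 0.59, [0.5247, 0.0662])]
rail_stop [([413.0, 317.0], 0.8, [0.542, 0.2414])]
pot1 [([335.0, 281.0], 0.94, [0.5215, 0.0291]), ([365.0, 295.0], 0.84, [0.53, 0.1152]), ([247.0, 282.0], 0.84, [0.6402, -0.1473])]
pot2 [([335.0, 281.0], 0.94, [0.5215, 0.0291]), ([365.0, 295.0], 0.84, [0.53, 0.1152]), ([247.0, 282.0], 0.84, [0.6402, -0.1473
[... 1851 characters left out ...]
95]), ([326.0, 292.0], 0.74, [0.399, -0.1208])]
keeper_hinge [([336.0, 230.0], 0.82, [0.5628, 0.0181])]
keeper_tip [([365.0, 237.0], 0.53, [0.5905, -0.0565])]
water_cup [([246.0, 232.0], 0.55, [0.4145, 0.202])]
paint_bottle [([476.0, 258.0], 0.65, [0.748, -0.2764]), ([382.0, 343.0], 0.44, [0.3725, -0.3163]), ([349.0, 209.0], 0.3, [0.6858, 0.0966])]
medium_jar [([349.0, 207.0], 0.77, [0.6935, 0.1043]), ([344.0, 262.0], 0.32, [0.5084, -0.0639])]
gesso_can [([379.0, 343.0], 0.71, [0.3681, -0.3108])]
brush [([317.0, 208.0], 0.54, [0.6276, 0.1616])]
palette_knife [([153.0, 224.0], 0.88, [0.2618, 0.4091]), ([365.0, 238.0], 0.51, [0.6183, -0.029])]
canvas [([478.0, 331.0], 0.55, [0.5412, -0.4306])]
```

```bash
python3 - <<'E'
import cv2
a=cv2.imread('pics/scene0.png');b=cv2.imread('pics/side0.png')
cv2.imwrite('pics/s1.png',cv2.resize(a[170:400,150:530],(798,483),interpolation=cv2.INTER_CUBIC))
cv2.imwrite('pics/d1.png',cv2.resize(b[160:370,210:510],(800,560),interpolation=cv2.INTER_CUBIC))
E
```

```text
(no output)
```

View pics/s1.png

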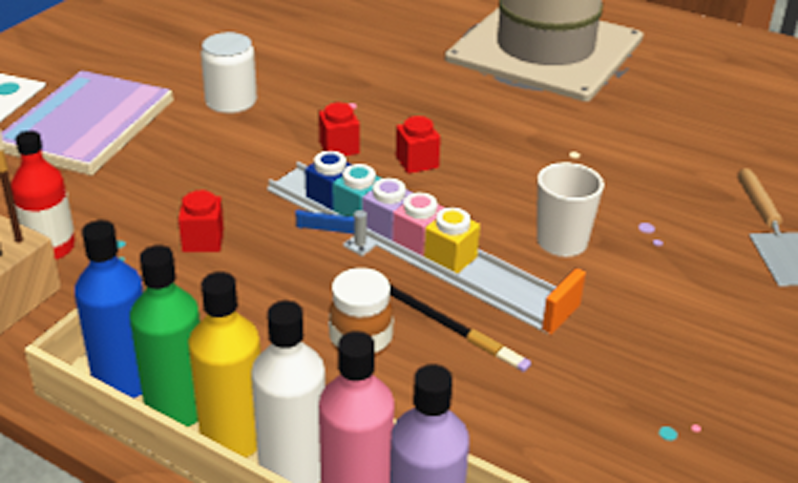

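View pics/d1.png

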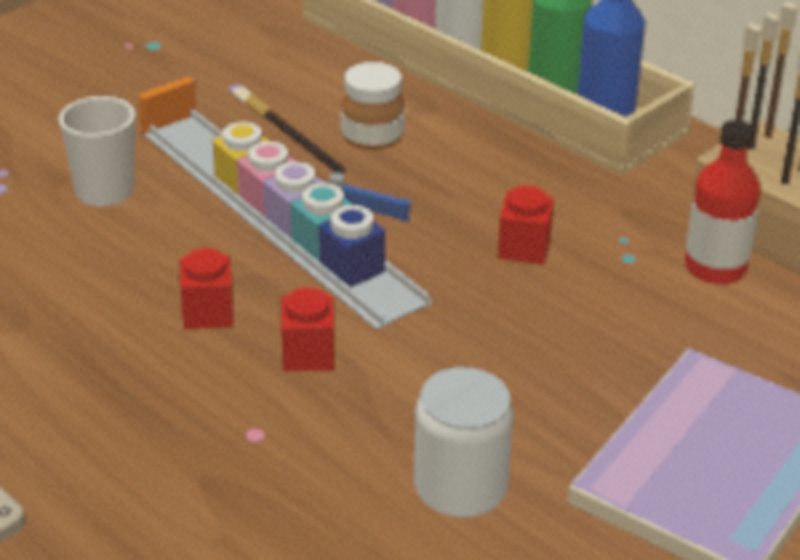

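The rail runs from its open end near world (0.51,-0.13) to the orange stop near (0.545,0.245). The pots run navy, teal, lavender, pink, yellow towards the stop. In the scene crop the navy pot is at (328,180) and the keeper at (325,220).

Look-alikes: three red pots, at (340,130), (418,145) and (200,220) in the scene crop, all off the rail. My target is the navy pot on the rail. I'll move above its free end and check from close up.

Request:
play_rows(motion=[[-0.2,-0.2,0,0,0,0.06,0],[-0.4,-0.4,0,0,0,0.12,0],[-0.6,-0.6,0,0,0,0.18,0],[-0.8,-0.8,0,0,0,0.24,0],[-0.9,-0.9,0,0,0,0.3,0]])

```text
time: 2.33
ee_pos: [0.3535, 0.3232, 0.2229]
eef_rot: [0.443, 0.897, 0.0, 0.0]
ft_force: [0.2, 0.4, -0.1]
width: 0.0447
```

```bash
cat >> h.py <<'E'
def to(pos,yaw):  # yaw (deg) = world heading of tool y, tool pointing down -> units for play_rows
    s=r.read_state(); R0=Ro.from_quat(s['eef_rot']); a=np.radians(yaw)
    y=np.array([np.cos(a),np.sin(a),0]); z=np.array([0,0,-1.]); R1=Ro.from_matrix(np.c_[np.cross(y,z),y,z])
    print('t',round(s['time'],2),'at',np.round(s['ee_pos'],4),'F',np.round(s['ft_force'],1),'shift',np.round(R0.inv().apply(np.array(pos)-s['ee_pos'])/.2,3),'turn',np.round((R0.inv()*R1).as_rotvec()/(np.pi/2),3))
E
python3 -c "
from h import *
to([.5,-.17,.22],-6)"
```

```text
t 2.33 at [0.3535 0.3232 0.2229] F [ 0.2  0.4 -0.1] shift [-2.403 -0.918  0.014] turn [ 0.    -0.     0.483]
```

Request:
play_rows(motion=[[-0.2,-0.1,0,0,0,0.06,0],[-0.4,-0.2,0,0,0,0.12,0],[-0.6,-0.25,0,0,0,0.18,0],[-0.8,-0.32,0,0,0,0.24,0],[-1,-0.38,0,0,0,0.3,0]])

```text
time: 2.95
ee_pos: [0.4152, 0.1201, 0.2228]
eef_rot: [0.639, 0.77, 0.0, 0.0]
ft_force: [-0.0, 0.5, -0.5]
width: 0.0018
```

```bash
python3 -c "
from h import *
to([.5,-.17,.22],-6)"
```

```text
t 2.95 at [0.4152 0.1201 0.2228] F [-0.   0.5 -0.5] shift [-1.504  0.149  0.013] turn [ 0.    -0.     0.185]
```

Request:
play_rows(motion=[[-0.25,0.02,0,0,0,0.05,0],[-0.5,0.05,0,0,0,0.1,0],[-0.75,0.07,0,0,0,0.14,0],[-1,0.1,0,0,0,0.185,0],[-1,0.1,0,0,0,0.185,0]])

```text
time: 3.58
ee_pos: [0.4723, -0.0751, 0.2228]
eef_rot: [0.745, 0.668, -0.0, 0.001]
ft_force: [0.7, -0.1, -0.4]
width: 0.0005
```

```bash
python3 - <<'E'
from h import *
to([.5,-.17,.22],-6)
p=snap('wrist','w0.png')
print(p['R'],-p['R'].T@p['t'])
for k,z in dict(rail_stop=.004,pot5=.004,keeper_hinge=.028,keeper_tip=.028).items():
    print(k,[(np.round(d['xy']).tolist(),round(d['p'],2),np.round(ray(p,d['xy'],z)[:2],4).tolist()) for d in eyes.landmark_of(p,k)[:6]])
E
```

```text
t 3.58 at [ 0.4723 -0.0751  0.2228] F [ 0.7 -0.1 -0.4] shift [-0.456  0.189  0.015] turn [ 0.001  0.001 -0.003]
[[ 0.99394802 -0.10984175  0.0014573 ]
 [-0.10529272 -0.94883456  0.29770189]
 [-0.03131736 -0.29605365 -0.95465777]] [0.48083189 0.00768575 0.38512134]
rail_stop []
pot5 [([356.0, 51.0], 0.92, [0.523, 0.0712]), ([476.0, 244.0], 0.92, [0.6402, -0.1366]), ([221.0, 157.0], 0.89, [0.376, -0.0114]), ([348.0, 147.0], 0.87, [0.5067, -0.0161]), ([352.0, 192.0], 0.87, [0.5072, -0.0633]), ([355.0, 99.0], 0.67, [0.5181, 0.0288])]
keeper_hinge [([399.0, 108.0], 0.63, [0.556, 0.0155]), ([355.0, 100.0], 0.32, [0.5154, 0.0268])]
keeper_tip [([427.0, 177.0], 0.59, [0.5806, -0.0522])]
```

View pics/w0.png

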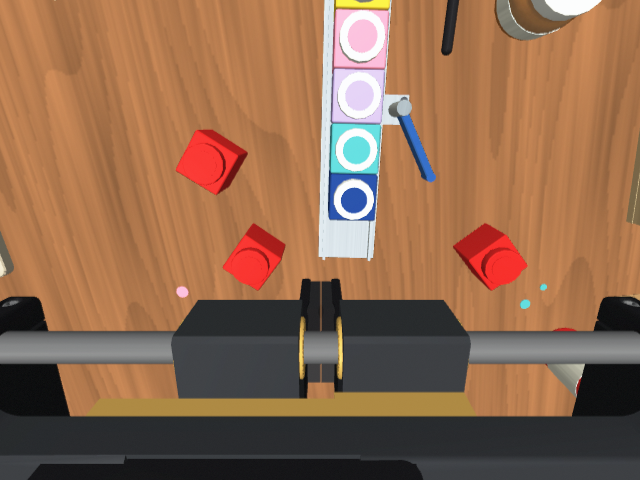

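The view shows navy last in the row at pixel (353,199). The rail's open end has corners at (320,257) and (372,260). The keeper's pivot is at (402,107) and its tip at (430,178), so it is open past 90°. The red look-alikes at (251,258), (211,160) and (490,257) are all off the rail.

```bash
python3 - <<'E'
from h import *
p=snap('wrist')
P=lambda u,z: ray(p,u,z)[:2]
L=np.array([P(u,.063) for u in [(362,37),(360,95),(356,149),(353,199)]])
print(np.round(L,4), np.linalg.norm(np.diff(L,axis=0),axis=1))
c1,c2=P((320,257),.012),P((373,260),.012); print('corners',c1,c2,np.linalg.norm(c1-c2))
print('lip L',[P(u,.012) for u in [(320,257),(327,60)]])
h,t=P((402,105),.046),P((430,178),.034); print('hinge',h,'tip',t)
d=L[0]-L[3]; th=np.arctan2(-d[0],d[1]); print('yaw deg',np.degrees(th))
ex=np.array([np.cos(th),np.sin(th)]);ey=np.array([-np.sin(th),np.cos(th)])
o=(c1+c2)/2+.2*ey; print('rail origin via end',o,'via hinge',h-.042*ex+.042*ey)
for n,q in [('navy',L[3]),('pink',L[0]),('tip',t),('hinge',h),('stopscene',np.array([.5455,.245]))]: print(n,(q-o)@ex,(q-o)@ey)
E
```

```text
[[ 0.5198  0.077 ]
 [ 0.5152  0.0341]
 [ 0.5088 -0.0091]
 [ 0.503  -0.0528]] [0.04308733 0.04375637 0.04399956]
corners [ 0.46570291 -0.12398906] [ 0.52356034 -0.13338955] 0.05861613217346141
lip L [array([ 0.46570291, -0.12398906]), array([0.49210475, 0.07122785])]
hinge [0.55345557 0.02332187] tip [ 0.58082253 -0.04559575]
yaw deg -7.37728704454078
rail origin via end [0.52031212 0.06965512] via hinge [0.51719614 0.07036711]
navy -0.001491114351564491 -0.12362688891287796
pink -0.0014911143515644895 0.007196188842959454
tip 0.07480800749035732 -0.10652715215814897
hinge 0.03881839765215058 -0.0416940085911059
stopscene 0.0024646624313797404 0.17712758244932142
```

```bash
python3 -c "
from h import *
to([.4957,-.1124,.02],-7.2)"
```

```text
t 3.88 at [ 0.4719 -0.0701  0.2225] F [-0.4  0.1  0.1] shift [-0.199  0.139  1.013] turn [-0.    -0.     0.016]
```

Request:
play_rows(motion=[[-0.2,0.14,0,0,0,0.016,0],[-0.2,0.14,0.25,0,0,0.016,0],[-0.2,0.14,0.5,0,0,0.016,0],[-0.2,0.14,0.75,0,0,0.016,0],[-0.2,0.14,0.75,0,0,0.016,0]])

```text
time: 4.5
ee_pos: [0.4932, -0.1129, 0.07]
eef_rot: [0.75, 0.661, -0.003, -0.002]
ft_force: [0.6, 0.0, 1.1]
width: 0.0006
```

```bash
python3 - <<'E'
from h import *
to([.4957,-.1124,.02],-7.2)
p=snap('wrist')
s=snap('scene')
print(proj(p,r.read_state()['ee_pos']))
a=cv2.resize(p['image'][:340,160:520],(0,0),fx=1.1,fy=1.1,interpolation=2); b=cv2.resize(s['image'][220:350,250:450],(400,374),interpolation=2)[:a.shape[0]]
cv2.imwrite('pics/w1.png',np.hstack([a,b])[:,:,::-1])
E
```

```text
t 4.5 at [ 0.4932 -0.1129  0.07  ] F [0.6 0.  1.1] shift [0.004 0.014 0.25 ] turn [-0.004  0.001 -0.   ]
[327.79010423 305.08030523]
```

View pics/w1.png

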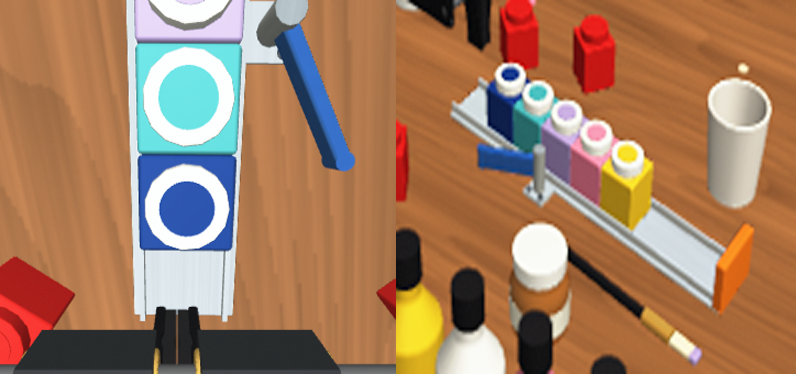

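The fingers are shut in front of the navy pot's free face, and the channel behind it is clear. I'll refine the lateral position from this closer view.

```bash
python3 - <<'E'
from h import *
p=snap('wrist')
P=lambda u,z: ray(p,u,z)[:2]
n,t=P((330,189),.063),P((330.9,88),.063); d=t-n
print(n,t,np.linalg.norm(d),np.degrees(np.arctan2(-d[0],d[1])))
a,b=P((288.2,289),.012),P((364.5,289),.012); print(a,b,(a+b)/2,np.linalg.norm(a-b))
h=P((160+290/1.1,12/1.1),.046); tp=P((160+341/1.1,158/1.1),.038); print('hinge',h,'tip',tp)
to([.4957,-.1124,.02],-7.2)
E
```

```text
[ 0.50749983 -0.06049301] [ 0.51329346 -0.01565222] 0.045213525295793096 -7.362079589472043
[ 0.47141884 -0.13344998] [ 0.52298054 -0.14009245] [ 0.49719969 -0.13677121] 0.051987796092892884
hinge [0.56041611 0.01322925] tip [ 0.58454838 -0.05012122]
t 4.65 at [ 0.4971 -0.1138  0.0746] F [ 0.2 -0.5 -0.4] shift [ 0.006 -0.008  0.273] turn [ 0.002 -0.    -0.001]
```

Request:
play_rows(motion=[[0,0.017,0.14,0,0,0,0],[0,0.017,0.27,0,0,0,0],[0,0.017,0.27,0,0,0,0],[0.03,0.017,0.27,0,0,0,0],[0.06,0.017,0.27,0,0,0,0]])

```text
time: 5.28
ee_pos: [0.5019, -0.1018, 0.0201]
eef_rot: [0.751, 0.661, 0.001, 0.001]
ft_force: [0.2, -0.2, -0.7]
width: 0.0004
```

```bash
python3 -c "
from h import *
print('contact');to([.5226-.1545*.127,.0616-.1545*.992,.02],-7.3)
print('home');to([.5226-.0395*.127,.0616-.0395*.992,.02],-7.3)"
```

```text
contact
t 5.28 at [ 0.5019 -0.1018  0.0201] F [ 0.2 -0.2 -0.7] shift [ 0.051 -0.001  0.   ] turn [ 0.002 -0.001  0.   ]
home
t 5.28 at [ 0.5019 -0.1018  0.0201] F [ 0.2 -0.2 -0.7] shift [ 0.626 -0.001  0.001] turn [ 0.002 -0.001  0.   ]
```

Request:
play_rows(motion=[[0.03,0,0,0,0,0,0],[0.05,0,0,0,0,0,0],[0.07,0,0,0,0,0,0],[0.1,0,0,0,0,0,0],[0.13,0,0,0,0,0,0]])

```text
time: 5.9
ee_pos: [0.5043, -0.0782, 0.019]
eef_rot: [0.751, 0.66, -0.0, 0.001]
ft_force: [-0.6, -6.7, 4.3]
width: 0.0005
```

Request:
play_rows(motion=[[0.03,0,0,0,0,0,0],[0.06,0,0,0,0,0,0],[0.09,0,0,0,0,0,0],[0.12,0,0,0,0,0,0],[0.15,0,0,0,0,0,0]])

```text
time: 6.52
ee_pos: [0.5081, -0.0485, 0.019]
eef_rot: [0.751, 0.66, -0.0, 0.001]
ft_force: [0.2, -6.6, 5.2]
width: 0.0003
```

Request:
play_rows(motion=[[0.03,0,0,0,0,0,0],[0.06,0,0,0,0,0,0],[0.09,0,0,0,0,0,0],[0.12,0,0,0,0,0,0],[0.15,0,0,0,0,0,0]])

```text
time: 7.15
ee_pos: [0.5119, -0.0188, 0.019]
eef_rot: [0.751, 0.66, -0.0, 0.001]
ft_force: [-0.8, -6.0, 5.6]
width: 0.0007
```

```bash
python3 - <<'E'
from h import *
print('home');to([.5226-.0395*.127,.0616-.0395*.992,.02],-7.3)
p=snap('wrist');s=snap('scene')
a=cv2.resize(p['image'][:340,160:520],(0,0),fx=1.1,fy=1.1,interpolation=2); b=cv2.resize(s['image'][220:350,250:450],(400,374),interpolation=2)[:a.shape[0]]
cv2.imwrite('pics/w2.png',np.hstack([a,b])[:,:,::-1])
E
```

```text
home
t 7.15 at [ 0.5119 -0.0188  0.019 ] F [-0.8 -6.   5.6] shift [ 0.208  0.002 -0.005] turn [ 0.001  0.001 -0.001]
```

View pics/w2.png

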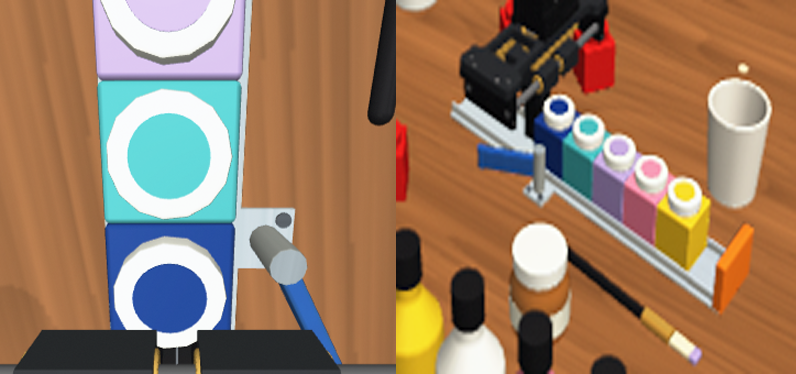

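The row stays closed and upright, with about 40 mm left to the stop.

Request:
play_rows(motion=[[0.03,0,0,0,0,0,0],[0.06,0,0,0,0,0,0],[0.09,0,0,0,0,0,0],[0.12,0,0,0,0,0,0],[0.14,0,0,0,0,0,0]])

```text
time: 7.88
ee_pos: [0.5154, 0.0093, 0.0189]
eef_rot: [0.751, 0.66, -0.0, 0.001]
ft_force: [-0.8, -6.8, 5.3]
width: 0.0007
```

Request:
play_rows(motion=[[0.01,0,0,0,0,0,0],[0.02,0,0,0,0,0,0],[0.03,0,0,0,0,0,0],[0.04,0,0,0,0,0,0],[0.05,0,0,0,0,0,0]])

```text
time: 8.5
ee_pos: [0.5166, 0.0189, 0.0189]
eef_rot: [0.751, 0.66, -0.0, 0.001]
ft_force: [0.1, -6.8, 5.9]
width: 0.0007
```

Request:
play_rows(motion=[[0.005,0,0,0,0,0,0],[0.01,0,0,0,0,0,0],[0.015,0,0,0,0,0,0],[0.015,0,0,0,0,0,0]])

```text
time: 9.0
ee_pos: [0.5168, 0.0201, 0.0189]
eef_rot: [0.752, 0.66, -0.001, 0.001]
ft_force: [-2.2, -13.4, 7.4]
width: 0.0001
```

Request:
play_rows(motion=[[0.005,0,0,0,0,0,0],[0.01,0,0,0,0,0,0],[0.01,0,0,0,0,0,0]])

```text
time: 9.38
ee_pos: [0.5167, 0.0201, 0.0189]
eef_rot: [0.752, 0.659, -0.002, 0.002]
ft_force: [-3.5, -20.0, 10.2]
width: 0.0002
```

```bash
python3 - <<'E'
from h import *
to([.5226-.0395*.127,.0616-.0395*.992,.02],-7.3)
s=snap('scene');d=snap('side')
a=cv2.resize(s['image'][240:340,300:440],(400,286),interpolation=2); b=cv2.resize(d['image'][170:270,250:390],(400,286),interpolation=2)
cv2.imwrite('pics/w3.png',np.hstack([a,b])[:,:,::-1])
E
```

```text
t 9.38 at [0.5167 0.0201 0.0189] F [ -3.5 -20.   10.2] shift [ 0.012  0.003 -0.005] turn [ 0.     0.003 -0.003]
```

View pics/w3.png

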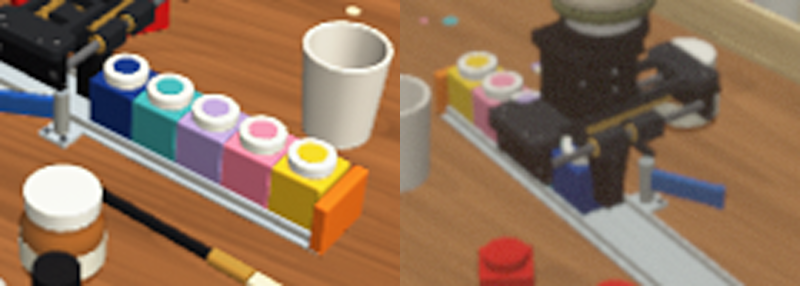

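The yellow pot sits flush against the orange stop in both views, at (325,200) in the left half of the picture. The push force rose to 20 N with no more motion. I'll retreat and lift, then go round to the keeper's outer side.

Request:
play_rows(motion=[[-0.05,0,0,0,0,0,0],[-0.12,0,0,0,0,0,0],[-0.2,0,0,0,0,0,0],[-0.2,0,-0.2,0,0,0,0],[-0.2,0,-0.35,0,0,0,0]])

```text
time: 10.1
ee_pos: [0.5118, -0.0151, 0.0896]
eef_rot: [0.751, 0.66, 0.0, -0.0]
ft_force: [1.2, 0.8, -1.3]
width: 0.0005
```

```bash
cat >> h.py <<'E'
O=np.array([.5226,.0616]);EX=np.array([.992,-.127]);EY=np.array([.127,.992])
def W(x,y,z): return [*(O+x*EX+y*EY),z]
def kp(deg,rho=.048,gap=0):
    a=np.radians(deg);u=-np.array([np.cos(a),np.sin(a)]);n=np.array([np.sin(a),-np.cos(a)])
    return np.array([.042,-.042])+rho*u+(.004+gap+abs(n[0])*.015+abs(n[1])*.0095)*n
E
python3 - <<'E'
from h import *
to(W(*kp(119,gap=.02),.08),-7.3)
for a in range(120,-1,-10): print(a,np.round((kp(a)-kp(119,gap=.02))[::-1]/.2,3))
p=snap('wrist','w4.png')
E
```

```text
t 10.1 at [ 0.5118 -0.0151  0.0896] F [ 1.2  0.8 -1.3] shift [0.069 0.513 0.048] turn [ 0. -0. -0.]
120 [-0.045 -0.085]
110 [-0.08  -0.116]
100 [-0.11  -0.157]
90 [-0.131 -0.204]
80 [-0.145 -0.24 ]
70 [-0.153 -0.281]
60 [-0.153 -0.325]
50 [-0.144 -0.37 ]
40 [-0.126 -0.415]
30 [-0.097 -0.457]
20 [-0.058 -0.493]
10 [-0.011 -0.521]
0 [ 0.041 -0.539]
```

View pics/w4.png

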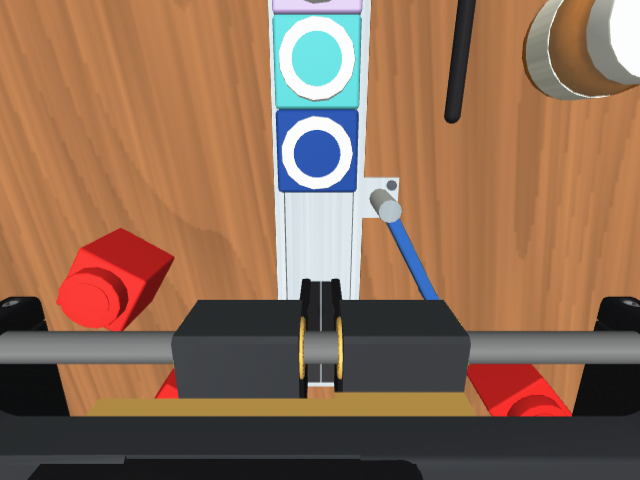

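The row is still closed up, with the navy rear face at row 190. The pivot is at (386,207) and the keeper bar's far side is free. Next I'll move over the bar and go down on its outer side.

Request:
play_rows(motion=[[0.03,0.25,0,0,0,0,0],[0.07,0.51,0,0,0,0,0],[0.07,0.51,0,0,0,0,0],[0.07,0.51,0.2,0,0,0,0],[0.07,0.51,0.335,0,0,0,0]])

```text
time: 10.78
ee_pos: [0.6137, -0.0139, 0.0199]
eef_rot: [0.751, 0.661, -0.0, -0.001]
ft_force: [0.5, 0.0, -0.4]
width: 0.0004
```

```bash
python3 - <<'E'
from h import *
for a in range(120,-1,-20): to(W(*kp(a),.022),-7.3)
E
```

```text
t 10.78 at [ 0.6137 -0.0139  0.0199] F [ 0.5  0.  -0.4] shift [-0.047 -0.075 -0.01 ] turn [-0.001  0.    -0.   ]
t 10.78 at [ 0.6137 -0.0139  0.0199] F [ 0.5  0.  -0.4] shift [-0.112 -0.147 -0.01 ] turn [-0.001  0.    -0.   ]
t 10.78 at [ 0.6137 -0.0139  0.0199] F [ 0.5  0.  -0.4] shift [-0.148 -0.231 -0.01 ] turn [-0.001  0.    -0.   ]
t 10.78 at [ 0.6137 -0.0139  0.0199] F [ 0.5  0.  -0.4] shift [-0.156 -0.315 -0.01 ] turn [-0.001  0.    -0.   ]
t 10.78 at [ 0.6137 -0.0139  0.0199] F [ 0.5  0.  -0.4] shift [-0.128 -0.406 -0.01 ] turn [-0.001  0.    -0.   ]
t 10.78 at [ 0.6137 -0.0139  0.0199] F [ 0.5  0.  -0.4] shift [-0.061 -0.484 -0.01 ] turn [-0.001  0.    -0.   ]
t 10.78 at [ 0.6137 -0.0139  0.0199] F [ 0.5  0.  -0.4] shift [ 0.039 -0.53  -0.01 ] turn [-0.001  0.    -0.   ]
```

Request:
play_rows(motion=[[-0.047,-0.075,-0.01,0,0,0,0],[-0.08,-0.11,-0.01,0,0,0,0],[-0.112,-0.147,-0.01,0,0,0,0],[-0.134,-0.19,-0.01,0,0,0,0],[-0.148,-0.231,-0.01,0,0,0,0]])

```text
time: 11.4
ee_pos: [0.565, -0.0368, 0.0238]
eef_rot: [0.751, 0.661, 0.0, 0.0]
ft_force: [1.5, -0.1, -0.2]
width: 0.0002
```

```bash
python3 - <<'E'
from h import *
for a in range(70,-1,-10): to(W(*kp(a),.022),-7.3)
s=snap('scene'); p=snap('wrist')
a=cv2.resize(s['image'][230:320,270:400],(400,277),interpolation=2); b=cv2.resize(p['image'],(369,277),interpolation=3)
cv2.imwrite('pics/w5.png',np.hstack([a,b])[:,:,::-1])
E
```

```text
t 11.4 at [ 0.565  -0.0368  0.0238] F [ 1.5 -0.1 -0.2] shift [-0.011 -0.045  0.009] turn [ 0. -0.  0.]
t 11.4 at [ 0.565  -0.0368  0.0238] F [ 1.5 -0.1 -0.2] shift [-0.011 -0.089  0.009] turn [ 0. -0.  0.]
t 11.4 at [ 0.565  -0.0368  0.0238] F [ 1.5 -0.1 -0.2] shift [-0.002 -0.134  0.009] turn [ 0. -0.  0.]
t 11.4 at [ 0.565  -0.0368  0.0238] F [ 1.5 -0.1 -0.2] shift [ 0.017 -0.179  0.009] turn [ 0. -0.  0.]
t 11.4 at [ 0.565  -0.0368  0.0238] F [ 1.5 -0.1 -0.2] shift [ 0.046 -0.221  0.009] turn [ 0. -0.  0.]
t 11.4 at [ 0.565  -0.0368  0.0238] F [ 1.5 -0.1 -0.2] shift [ 0.084 -0.257  0.009] turn [ 0. -0.  0.]
t 11.4 at [ 0.565  -0.0368  0.0238] F [ 1.5 -0.1 -0.2] shift [ 0.131 -0.285  0.009] turn [ 0. -0.  0.]
t 11.4 at [ 0.565  -0.0368  0.0238] F [ 1.5 -0.1 -0.2] shift [ 0.184 -0.303  0.009] turn [ 0. -0.  0.]
```

View pics/w5.png

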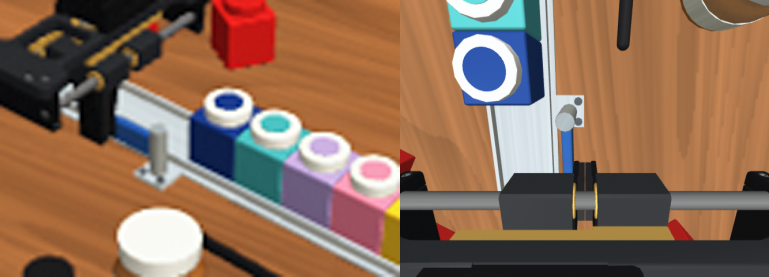

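The keeper has swung with the fingers to about 85°: the bar now points back along the rail, at (565,150) in the right half of the picture. I'll go on with the sweep.

Request:
play_rows(motion=[[-0.011,-0.045,0.005,0,0,0,0],[-0.011,-0.089,0.005,0,0,0,0],[-0.002,-0.134,0.005,0,0,0,0],[0.017,-0.179,0.005,0,0,0,0],[0.046,-0.221,0.005,0,0,0,0]])

```text
time: 12.12
ee_pos: [0.522, -0.0217, 0.0226]
eef_rot: [0.751, 0.661, 0.0, -0.0]
ft_force: [1.9, -1.3, 0.2]
width: 0.0001
```

```bash
python3 - <<'E'
from h import *
for a in (20,10,5,0): to(W(*kp(a),.022),-7.3)
s=snap('scene'); p=snap('wrist')
a=cv2.resize(s['image'][230:320,270:400],(400,277),interpolation=2); b=cv2.resize(p['image'],(369,277),interpolation=3)
cv2.imwrite('pics/w6.png',np.hstack([a,b])[:,:,::-1])
E
```

```text
t 12.12 at [ 0.522  -0.0217  0.0226] F [ 1.9 -1.3  0.2] shift [ 0.036 -0.035  0.003] turn [-0. -0.  0.]
t 12.12 at [ 0.522  -0.0217  0.0226] F [ 1.9 -1.3  0.2] shift [ 0.083 -0.063  0.003] turn [-0. -0.  0.]
t 12.12 at [ 0.522  -0.0217  0.0226] F [ 1.9 -1.3  0.2] shift [ 0.109 -0.073  0.003] turn [-0. -0.  0.]
t 12.12 at [ 0.522  -0.0217  0.0226] F [ 1.9 -1.3  0.2] shift [ 0.136 -0.08   0.003] turn [-0. -0.  0.]
```

View pics/w6.png

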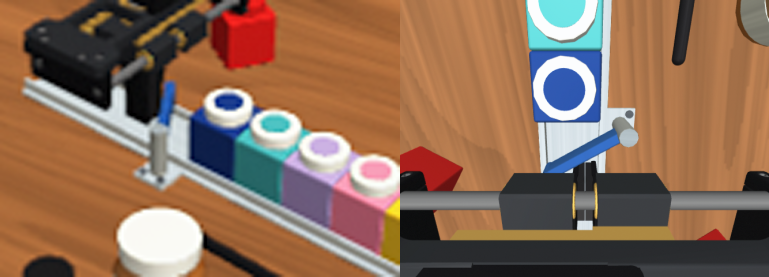

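The bar is at about 30° across the channel, ahead of the fingers. I'll finish slowly.

Request:
play_rows(motion=[[0.036,-0.035,0,0,0,0,0],[0.06,-0.05,0,0,0,0,0],[0.083,-0.063,0,0,0,0,0],[0.1,-0.07,0,0,0,0,0],[0.115,-0.075,0,0,0,0,0]])

```text
time: 12.85
ee_pos: [0.5107, 0.0029, 0.0225]
eef_rot: [0.751, 0.661, -0.0, -0.0]
ft_force: [-0.2, -0.7, 0.7]
width: 0.0011
```

Request:
play_rows(motion=[[0.006,0,0,0,0,0,0],[0.012,0,0,0,0,0,0],[0.018,0,0,0,0,0,0],[0.024,0,0,0,0,0,0],[0.024,0,0,0,0,0,0]])

```text
time: 13.48
ee_pos: [0.5108, 0.005, 0.0224]
eef_rot: [0.751, 0.66, -0.001, 0.001]
ft_force: [-2.2, -8.3, 3.0]
width: 0.0001
```

Request:
play_rows(motion=[[0.007,0,0,0,0,0,0],[0.014,0,0,0,0,0,0],[0.014,0,0,0,0,0,0]])

```text
time: 13.85
ee_pos: [0.5108, 0.0053, 0.0224]
eef_rot: [0.752, 0.659, -0.002, 0.001]
ft_force: [-3.9, -17.1, 4.9]
width: 0.0004
```

Request:
play_rows(motion=[[-0.05,0,0,0,0,0,0],[-0.12,0,0,0,0,0,0],[-0.2,0,0,0,0,0,0],[-0.2,0,-0.3,0,0,0,0],[-0.2,0,-0.6,0,0,0,0]])

```text
time: 14.48
ee_pos: [0.5059, -0.0305, 0.1437]
eef_rot: [0.751, 0.66, -0.001, -0.0]
ft_force: [1.2, 1.4, 0.5]
width: 0.0003
```

```bash
python3 - <<'E'
from h import *
s=snap('scene'); p=snap('wrist')
to([.5,0,.1],-7.3)
a=cv2.resize(s['image'][200:350,230:440],(400,286),interpolation=2); b=cv2.resize(p['image'],(381,286),interpolation=3)
cv2.imwrite('pics/w7.png',np.hstack([a,b])[:,:,::-1])
for k in ['keeper_hinge','keeper_tip']: print(k,[(d['xy'],round(d['p'],2),ray(p,d['xy'],.028)) for d in eyes.landmark_of(p,k)[:2]])
E
```

```text
t 14.57 at [ 0.5099 -0.0304  0.1484] F [-0.2 -0.5 -1.2] shift [ 0.143 -0.071  0.242] turn [ 0.006 -0.002 -0.001]
keeper_hinge [([369.4, 168.3], 0.81, array([0.55532699, 0.01540465, 0.028     ]))]
keeper_tip [([279.1, 167.4], 0.61, array([0.48527162, 0.02536697, 0.028     ]))]
```

View pics/w7.png

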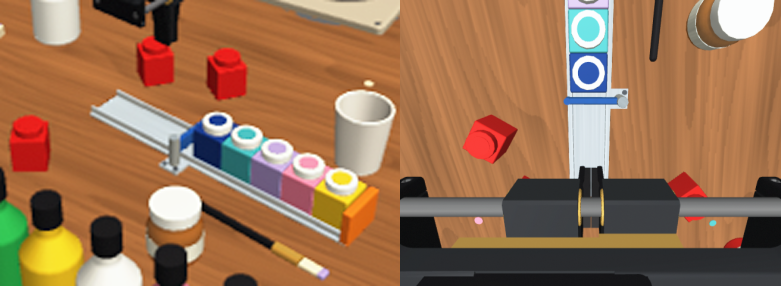

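The bar lies square across the channel behind navy, and its measured heading of about -8° matches the rail's -7.3°. Yellow is against the stop, the row is closed, and the bystanders have not moved. I'll hand in.

```bash
python3 -c "
from bench import job; print(job.close_job())"
```

```text
the job is handed in; nothing more can be done
None
```

The row is home against the orange stop, the blue keeper bar is fully shut behind it, and the job is handed in at about 14.6 s of the 54 s allowed.

- **Row:** I pushed only on the navy pot's free face with the fingers shut. The row moved as one, closed up and upright, until the tool stopped moving and the force rose to about 20 N.
- **Keeper:** I lifted over the bar and swept it from about 119° round to its solid stop, where the force reached about 17 N with almost no further movement. I then backed off and lifted clear.

**Last checks:**
- The final pictures show the yellow pot against the stop, no gaps in the row, and the bar square across the channel. The bar's measured heading is within about 1° of square to the rail, which is within measuring error.
- In the views I took, the red look-alikes, water cup, jar, brush and can look unmoved. The canvas, palette knife and red bottle were mostly out of the last picture and were not rechecked, but the arm did not work near them.
- No check failed. The first wrist-camera estimate of the rail was about 7–10 mm off, so I corrected it from a closer view before pushing. The tool's readings at the end stop were about 2 mm off my rail estimate, so I relied on force there.

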